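Latch the bonding jig on a power pack

ROBOT

A 7-joint arm with a two-finger parallel gripper is mounted at the origin on the work surface. World frame = base frame: x ahead of the robot, y to its left, z up, the work surface at z = 0. Lengths are in mm, angles in rad, forces in N, time in s.
With the tool pointing down it reaches from about 400 to 875 mm from the base axis. Payload 4.4 kg.
Tool frame: the origin (TCP) lies midway between the tips of the shut fingers; the grasp point (between the pads) lies 19 mm behind it (ctrl.grip_point_offset is the distance from the TCP to the grasp point, in mm); z points along the fingers, y is the line along which they close (so a half turn about z gives the same grasp; the last joint's range is limited). The gripper opens to 85 mm and grips with 20 to 120 N. Pads are 22 mm wide; open, the fingers measure 114 mm over their backs; the gripper's body (76 mm by 85 mm) begins 54 mm behind the grasp point. The pads swing forward as they close: fully open they stand 13 mm farther back than shut.
Start: joints at [1.053, 0.628, 0.038, 1.517, -0.027, 0.996, -0.02], TCP at [283.809, -584.782, 231.313] pointing down, gripper open.
Joint ranges: [-3.06, 3.06], [-0.37, 2.12], [-1.25, 1.32], [0.18, 2.47], [-1.1, 4.24], [0.23, 1.98], [-2.94, 2.94]. Speed limits (rad/s): [2.57, 2.57, 3.14, 3.14, 3.14, 3.14, 3.14].

INTERFACE

Orientations are given as [roll, pitch, yaw] about the fixed x, y, z axes, in that order (R = Rz(yaw) Ry(pitch) Rx(roll)).
In Python, from cell import ctrl gives the robot as it stands.
- The arm moves only by the shell command python3 nudge.py 'ROWS'. ROWS is a JSON list of rows, 1 to 12 of them, each an object with the fields pos (a list: dx, dy, dz in shares of the most that a row can go, 1 being 50 mm), rot (a list: a rotation vector rx, ry, rz in rad), aperture (the finger opening in mm); a field left out counts as zero (the opening has to be given); each row shifts and turns the commanded pose from where the row before left it, along the tool's axes as they then stand; what a row does not reach is not made up. A row lasts 1/10 s, in which the tool goes at most 50 mm and 0.15 rad, less where a joint would pass 70% of its speed; a pose out of reach is approached as far as the arm can. The fingers move at their own pace and stop on an object; the grip force is fixed at half the most. Time passes only in rows, so rows that do not move let the fingers close. It prints the time, the measured TCP pose, the force, the opening and the grip force at its end. Input that does not fit is refused with a message, and nothing moves.
- ctrl.read_state(): the state, without advancing time (a new reading comes with each control period).
- ctrl.get_image(name): name is "scene" or "top" or "wrist"; returns the picture (480x640x3 uint8, blue, green, red); there is no depth.
- ctrl.calibration(name): a dict with "fx", "fy", "cx", "cy" (pixels), "k1" (the pictures are not rectified: a ray, as slopes to the right and down, at radius r is drawn at 1 + k1 r^2 times it, then the intrinsics apply), "rvec" (rotation vector, rad) and "tvec" (3), from world to camera coordinates, as OpenCV has them; the wrist camera has in their place "hand_eye" (4x4, takes a point from camera to tool coordinates, whose origin is the TCP and whose axes are the flange's). Camera axes: x right, y down, z forward; pixel columns grow to the right and rows downward; lengths in mm; the calibration is good to about 2 mm. A picture is of the moment at which its call begins: read the wrist's pose just before it. calibration takes no time and is no camera call.
- ctrl.finish_job(): hands the job in; it is judged then, once.
The state is a dict: "clock": time; "qpos": joint angles; "qd": joint speeds; "tau": joint torques, N m; "eef_pos": TCP position; "tool_rot": TCP orientation; "force": force on the tool from outside, world axes, zero at the start; "torque": the same for the moment, N m; "width": finger opening in mm; "gripper_force": force on a finger pad.
Only numpy, scipy, OpenCV 4.12 (cv2) and the standard library are available. Lean on these libraries where they do the work, as an engineer would, in place of code of your own. Each camera call takes 0.05 s, during which the arm holds its last target. There are 200 camera calls.

TASK

The red power pack with its freshly glued black side strip lies loose in the bonding jig. Slide the jaw up until the pack is snug between the jaw and the fixed block, then flip the clamp's wire loop over so it drops behind the hook on the jaw, and push the red handle right over, past its dead point, until it lies flat and the loop holds the jaw shut. Leave the other things on the bench standing where they are.

Things in the scene. Friction and masses are not known exactly. Their poses are not given: they have to be found in the camera images.
- jig: Bonding jig fixed to the bench, plate 310 x 136 x 12 mm. Origin: centre of plate's underside. x runs from fixed block (with clamp) to sliding jaw, y across, z up; all x, y, z in these notes are the jig's. Block: x -108 to -30 mm (rubber pad face), 100 wide, top z 38. Black guide rails y +-52 to 62, x -30 to 155, tops z 24; pack and jaw lie between them on the plate, z 12.
- pack: Loose red power pack, 60 (x) x 95 (y) x 22 mm high, about 0.16 kg, black strip glued along its +x side. Origin: centre of its underside; axes as the jig's when square. It lies flat on the plate between block and jaw, up to 2 cm off the block; seated against the block its origin is at jig x = 0, y within 4.5 mm of 0, z = 12 mm.
- jaw (a joint): Slide of the aluminium jaw, m: 0 = its face at jig x = 30 mm, just touching the seated pack; grows to 0.065 as it moves away to +x (stops at -0.003 if the nest is empty). Stays where left; 3 to 5 N moves it.
- jaw_back (a point): Middle of the jaw's flat back (+x) face, 25 mm above the bench, 55 mm in +x from its front face: push it here towards -x. The jaw is 98 mm wide, its top at z 38; the plate behind it, at z 12, ends at x 155.
- keeper (a point): Seat of the steel hook on the jaw's top: the centre of the loop's cross bar ends here when hooked (z 43 mm; moves with the jaw, axes as the jig's). The hook: an upright wall 30 mm wide, 3 mm to the -x side of this point, its top at z 50, with a lip there reaching 3 mm past this point to +x. The bar must come down over 6 mm to the +x side of this point; it is then drawn in under the lip.
- loop_bar (a point): Middle of the cross bar of the clamp's U-shaped loop of 6 mm steel wire. Bar along y; two legs at y +-22 mm (38 mm clear), passing outside the handle. It swivels in the handle's plane on a pin in the handle, 22 mm from lever_pivot; bar 100 mm from that pin, springs let it stretch up to 9 mm (8 N per mm).
- clamp_loop (a joint): Swivel of the loop on the handle, rad. Its elevation above jig +x (pin to bar) is clamp_loop - clamp_lever - 0.06; 1.57 = upright. Starts near upright (1.2 to 2.0), held by a stiff swivel; tipped towards +x below about 0.9 it falls the rest. With the handle as at the start and the jaw home it lands on the jaw, 15 to 26 mm to the +x side of the keeper.
- clamp_lever (a joint): Hinge of the red handle about y, rad: 0 = flat (stop), pointing to jig -x; 1.57 = upright; 2.4 = leaning to +x (stop). Starts 1.95 to 2.3, stays where left. The loop's pin is at angle clamp_lever - 0.21. With the loop hooked it goes taut at about 1.05; dead point about 0.35; pushed below about 0.2 the springs snap it flat. A few N at the tip throws it.
- lever_pivot (a point): Centre of the handle's hinge pin, on the fixed block, at jig x = -42 mm, y = 0, z = 54 mm.
- lever_tip (a point): Middle of the free end of the red handle, 82 mm from lever_pivot. The red grip covers the last 52 mm, 20 mm wide (y) and 14 mm thick (its middle is on the line from pivot to tip).
- glue_bottle: White plastic bottle, 44 mm diameter, 105 mm tall; origin at the centre of its base. Bystander.
- drink_bottle: Red drink bottle, 64 mm diameter, 165 mm tall; origin at the centre of its base. Bystander.
- carton: Open white carton, 85 x 110 x 60 mm high; origin at the centre of its base. Bystander.
- frame_pile: Pile of white and black display frames, 80 x 150 x 36 mm high; origin at the centre of its base. Bystander.

How it is judged:
By the outcome, as a careful person would: the job done as asked, in the order asked, and still so for the second after the job is handed in, with the robot touching nothing.
It also fails if it takes over 58 s, if anything falls off the work surface, if the arm or the gripper's body presses on something with over 40 N, if the wrist force passes 120 N, or if a joint passes its speed limit or range.

## Working session

There is one attempt and no reset: what is moved stays moved. The work goes in short steps, Python scripts to look and compute and a shell command to move; the robot and the scene stay as the last step left them, time stands still between calls to the robot, and variables do not carry over. Pictures are saved under pics/ and viewed, at most 10 in all, crops included, and the job is handed in when it is done.

```bash
ls; mkdir -p pics; python3 - <<'E'
from cell import ctrl
import cv2
for n in("scene","top"):
    cv2.imwrite(f"pics/{n}0.png",ctrl.get_image(n)); print(n,ctrl.calibration(n))
print(ctrl.calibration("wrist")); s=ctrl.read_state(); print(s)
E
```

```text
cell.py
nudge.py
pics
scene {'fx': 441.7120369955109, 'fy': 441.7120369955109, 'cx': 315.5548455430542, 'cy': 235.11141282192955, 'k1': 0.02018425611020381, 'rvec': array([ 1.99636562,  1.69125975, -0.55746726]), 'tvec': array([-120.78837835, -435.01012964, 1568.53663015])}
top {'fx': 546.6262114304419, 'fy': 546.6262114304419, 'cx': 320.28786874620573, 'cy': 236.72602225536767, 'k1': 0.05077733812045685, 'rvec': array([ 2.17944265, -2.16179836,  0.1141152 ]), 'tvec': array([   1.72536009,  618.36219899, 1114.72366652])}
{'fx': 338.3668870717324, 'fy': 338.3668870717324, 'cx': 320.352968588135, 'cy': 243.0588848052507, 'k1': -0.011168466144572998, 'hand_eye': array([[-7.10683685e-05, -9.52647377e-01, -3.04077244e-01,
         7.84496779e+01],
       [ 9.99999940e-01, -1.70698466e-04,  3.01065217e-04,
        -2.78160023e-01],
       [-3.38714508e-04, -3.04077204e-01,  9.52647332e-01,
        -1.43616703e+02],
       [ 0.00000000e+00,  0.00000000e+00,  0.00000000e+00,
         1.00000000e+00]])}
{'clock': 0.1, 'qpos': array([ 1.05323403,  0.62924353,  0.03847475,  1.51824808, -0.02700269,
        0.99629652, -0.01999453]), 'qd': array([ 0.00032897, -0.00125815,  0.00098471, -0.00257717,  0.00092566,
       -0.00170134,  0.0009842 ]), 'tau': array([ 3.27952177e-03, -5.64537191e+01,  1.23036873e+00, -1.93974423e+01,
        1.12415152e-02,  5.39901783e-03,  1.16775479e-05]), 'eef_pos': array([ 283.53292006, -584.29337864,  230.49451023]), 'tool_rot': array([-3.13991625e+00,  3.12046057e-05,  4.51742521e-01]), 'force': array([-0.34672156,  0.96046756,  0.11368379]), 'torque': array([ 0.01139849, -0.01325614,  0.01786875]), 'gripper_force': 0.0, 'width': 85.45286030327746}
```
View pics/top0.png

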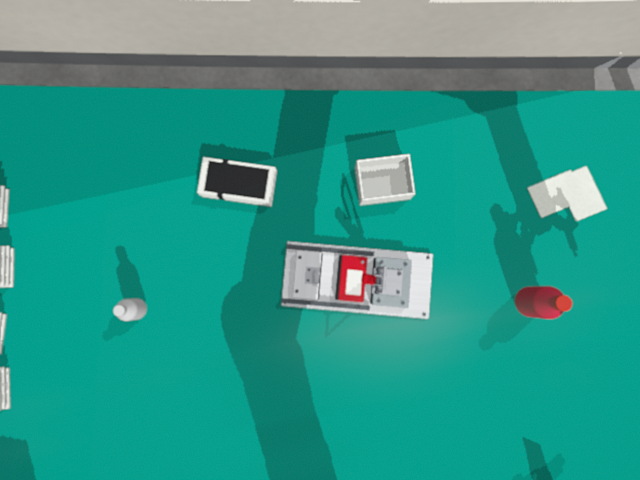

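View pics/scene0.png

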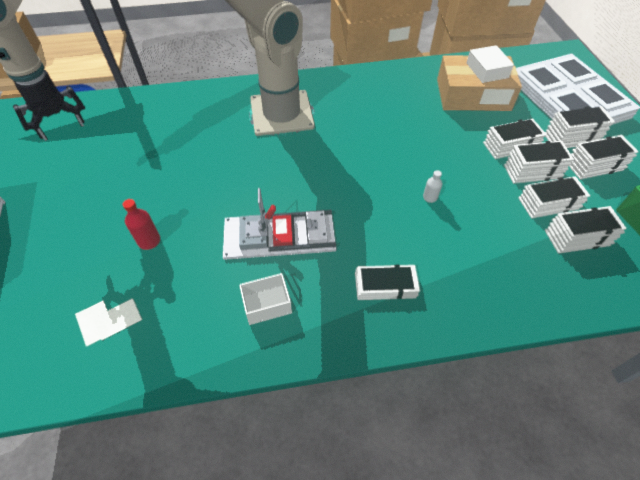

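The top view shows the jig at about (357,281) with the clamp block at right and the jaw at left, so jig +x is roughly world +y. The scene view shows the upright loop at (260,200) and the handle at (270,212). Next I'll crop both closer.

```bash
python3 - <<'E'
import cv2,numpy as np
t=cv2.imread("pics/top0.png")[232:328,270:445]; t=cv2.resize(t,None,fx=4.5,fy=4.5,interpolation=cv2.INTER_CUBIC)
cv2.imwrite("pics/tc.png",t)
s=cv2.imread("pics/scene0.png")[180:265,215:345]; s=cv2.resize(s,None,fx=6,fy=6,interpolation=cv2.INTER_CUBIC)
cv2.imwrite("pics/sc.png",s)
E
cat > h.py <<'E'
import numpy as np,cv2
from cell import ctrl
from scipy.spatial.transform import Rotation as R
def ray(n,uv,st=None):
    c=ctrl.calibration(n); xd=(uv[0]-c["cx"])/c["fx"]; yd=(uv[1]-c["cy"])/c["fy"]
    x,y=xd,yd
    for _ in range(20):
        f=1+c["k1"]*(x*x+y*y); x,y=xd/f,yd/f
    d=np.array([x,y,1.])
    if n=="wrist":
        p,Rt=np.array(st["eef_pos"]),R.from_euler("xyz",st["tool_rot"]).as_matrix()
        H=c["hand_eye"]; return Rt@H[:3,3]+p, Rt@H[:3,:3]@d
    M=cv2.Rodrigues(c["rvec"])[0]; return -M.T@c["tvec"], M.T@d
def onz(n,uv,z,st=None):
    o,d=ray(n,uv,st); return o+d*(z-o[2])/d[2]
def meet(*rs):
    A=np.zeros((3,3));b=np.zeros(3)
    for o,d in rs:
        d=d/np.linalg.norm(d);P=np.eye(3)-np.outer(d,d);A+=P;b+=P@o
    x=np.linalg.solve(A,b); e=[np.linalg.norm(np.cross(d/np.linalg.norm(d),x-o)) for o,d in rs]
    return x,e
E
```

View pics/tc.png

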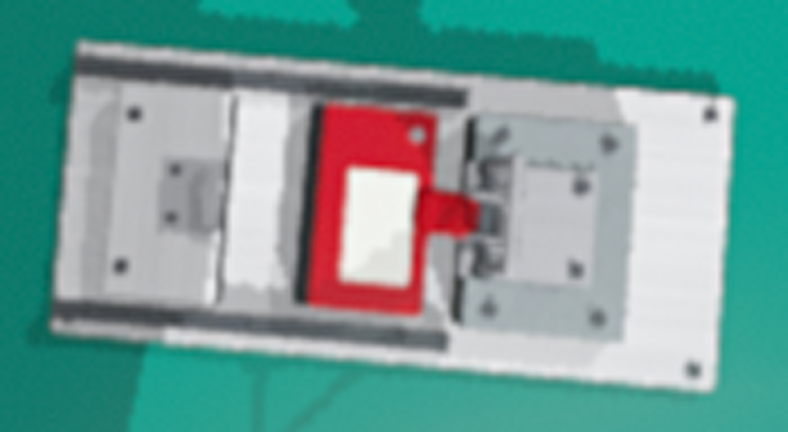

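View pics/sc.png

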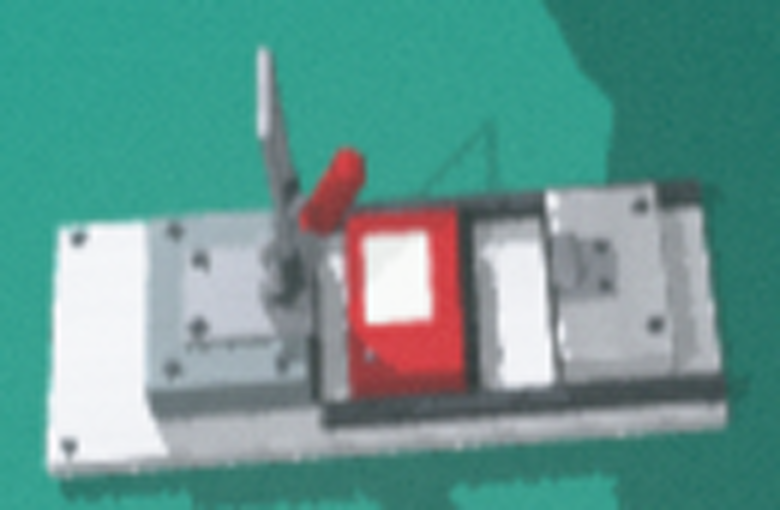

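The top crop shows plate corners (78,42), (735,98), (715,390), (52,330), the jaw front edge at x≈237–215, the hook at (190,197) and the handle tip at about (420,208). The scene crop shows the bar spanning (263,48)–(262,135), the tip at (350,158), and plate corners (58,230), (727,425), (703,187).

```bash
cat >> h.py <<'E'
T=lambda u,v:(270+u/4.5,232+v/4.5)
S=lambda u,v:(215+u/6,180+v/6)
E
python3 - <<'E'
from h import *
np.set_printoptions(precision=1,suppress=True)
P=[onz("top",T(*p),12) for p in((78,42),(735,98),(715,390),(52,330))]
Q=[onz("scene",S(*p),12) for p in((58,230),(703,187),(727,408),(50,462))]
print(np.array(P),np.array(Q))
# order: top: (+x jaw, far +X),( -x, far),( -x,near),(+x,near)
c=np.mean(P,0); ex=(P[0]+P[3]-P[1]-P[2])/2; L=np.linalg.norm(ex); yaw=np.arctan2(ex[1],ex[0])
print(c,L,np.linalg.norm((P[0]+P[1]-P[2]-P[3])/2),yaw)
c2=np.mean(Q,0); e2=(Q[1]+Q[2]-Q[0]-Q[3])/2; print(c2,np.linalg.norm(e2),np.arctan2(e2[1],e2[0]))
Rz=R.from_euler("z",yaw).as_matrix()
J=lambda p:Rz.T@(p-np.array([c[0],c[1],0]))
for nm,uv,z in(("jawfront1",(237,93),38),("jf2",(215,303),38),("jb1",(122,88),38),("jb2",(103,293),38),("hook",(222,198),50),("packstrip",(300,300),34),("pack-x",(420,313),34),("blockface",(465,117),38)):
    print(nm,J(onz("top",T(*uv),z)))
for nm,uv,z in(("jf1",(548,195),38),("jf2",(565,375),38),("jb",(655,187),38)):print(nm,J(onz("scene",S(*uv),z)))
for nm,u,v in(("tip",(420,208),(350,158)),):
    x,e=meet(ray("top",T(*u)),ray("scene",S(*v))); print(nm,x,J(x),e)
# bar in scene: intersect with jig plane y=0 
for v in((263,48),(262,90),(262,135),(350,158)):
    o,d=ray("scene",S(*v)); o=J(o); d=Rz.T@d; t=-o[1]/d[1]; print(v,o+d*t,(o+d*(-22-o[1])/d[1]),(o+d*(22-o[1])/d[1]))
E
```

```text
[[ 609.9   76.8   12. ]
 [ 585.9 -233.6   12. ]
 [ 449.6 -222.3   12. ]
 [ 474.6   87.    12. ]] [[ 455.1 -217.7   12. ]
 [ 481.4   93.    12. ]
 [ 610.8   80.1   12. ]
 [ 588.4 -226.9   12. ]]
[530. -73.  12.] 310.78672900794163 136.2175840497138 1.4919633253401126
[533.9 -67.9  12. ] 309.8400179260971 1.492033827099828
jawfront1 [ 78.6 -48.4  38. ]
jf2 [80.3 48.5 38. ]
jb1 [131.7 -46.   38. ]
jb2 [131.8  48.4  38. ]
hook [81.3  0.8 50. ]
packstrip [41.6 43.8 34. ]
pack-x [-13.8  44.9  34. ]
blockface [-27.1 -46.5  38. ]
jf1 [85.5 42.5 38. ]
jf2 [ 85.8 -61.6  38. ]
jb [136.3  42.7  38. ]
tip [529.8 -75.1 126.4] [ -2.1   0.  126.4] [np.float64(0.619316638840197), np.float64(0.6193166388402076)]
(263, 48) [-30.7   0.  200.5] [-28.2 -22.  224.7] [-33.3  22.  176.3]
(262, 90) [-34.1  -0.  174.6] [-31.4 -22.  199.6] [-36.8  22.  149.7]
(262, 135) [-37.4  -0.  145.7] [-34.7 -22.  171.5] [-40.2  22.  119.9]
(350, 158) [ -1.5   0.  126.3] [  0.2 -22.  152.7] [-3.2 22.  99.9]
```

Careful with the scale: shifts go in shares of 50 mm. That gives: 47 mm is 0.94, 14 mm is 0.28.

```bash
cat >> h.py <<'E'
import os,json
C=np.array([531.,-71.,0]); YAW=1.492
if os.path.exists("jig.json"): C[:2],YAW=json.load(open("jig.json"))
RJ=R.from_euler("z",YAW).as_matrix()
def J(p): return RJ.T@(np.asarray(p)-C)
def st():
    s=ctrl.read_state(); f=RJ.T@s["force"]
    print("clk %.1f jigTCP %s rot %s F %s w %.0f"%(s["clock"],J(s["eef_pos"]).round(1),s["tool_rot"].round(3),f.round(1),s["width"])); return s
if __name__=="__main__": st()
E
python3 nudge.py '[{"rot":[0,0,-0.15],"aperture":0},{"rot":[0,0,-0.15],"aperture":0},{"rot":[0,0,-0.15],"aperture":0},{"rot":[0,0,-0.15],"aperture":0},{"rot":[0,0,-0.15],"aperture":0},{"rot":[0,0,-0.15],"aperture":0},{"rot":[0,0,-0.14],"aperture":0}]'
python3 nudge.py '[{"pos":[0.94,0.28,0],"aperture":0},{"pos":[0.94,0.28,0],"aperture":0},{"pos":[0.94,0.28,0],"aperture":0},{"pos":[0.94,0.28,0],"aperture":0},{"pos":[0.94,0.28,0],"aperture":0},{"pos":[0.94,0.28,0],"aperture":0},{"pos":[0.94,0.28,0],"aperture":0},{"pos":[0.94,0.28,0],"aperture":0},{"pos":[0.94,0.28,0],"aperture":0},{"pos":[0.94,0.28,0],"aperture":0},{"pos":[0.94,0.28,0],"aperture":0},{"pos":[0.94,0.28,0],"aperture":0}]'
python3 h.py
```

```text
clock: 0.8
eef_pos: [283.5, -584.5, 230.8]
tool_rot: [-3.141, -0.001, 1.498]
force: [0.5, 0.4, -0.6]
width: -0.1
gripper_force: 0.0
clock: 2.0
eef_pos: [496.0, -34.0, 231.2]
tool_rot: [-3.141, 0.0, 1.492]
force: [0.5, -0.7, 0.7]
width: 0.2
gripper_force: 0.0
clk 2.0 jigTCP [ 34.1  37.8 231.2] rot [-3.141  0.     1.492] F [-0.7 -0.5  0.7] w 0
```

```bash
python3 nudge.py '[{"pos":[0.9,0.26,0],"aperture":0},{"pos":[0.9,0.26,0],"aperture":0},{"pos":[0.92,0.24,0],"aperture":0},{"aperture":0},{"aperture":0}]' >/dev/null
python3 - <<'E'
from h import *
s=st(); im=ctrl.get_image("wrist"); cv2.imwrite("pics/w1.png",im); json.dump([list(map(float,s["eef_pos"])),list(map(float,s["tool_rot"]))],open("w1.json","w"))
E
```

```text
clk 2.5 jigTCP [169.5   0.4 230.7] rot [-3.14   0.     1.495] F [-1.2  0.7  0.1] w -0
```

View pics/w1.png

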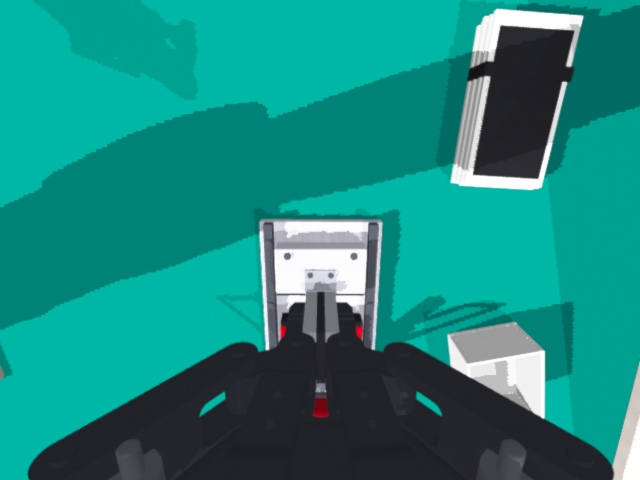

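The wrist view shows the plate's +x end with corners at (261,220) and (382,220), the jaw's back top edge at row ~248, its front at row ~294, and the jaw centred at column ~321. The way behind it is free.

```bash
python3 - <<'E'
from h import *
p,r=json.load(open("w1.json")); s=dict(eef_pos=p,tool_rot=r)
for nm,uv,z in(("c-y?",(261,220),12),("c",(382,220),12),("jb l",(275,248),38),("jb r",(367,248),38),("back bottom",(321,236),12),("jf l",(275,294),38),("jf r",(367,294),38),("hole",(287,256),38),("hole",(354,256),38)):
    w=onz("wrist",uv,z,s);print(nm,w.round(1),J(w).round(1))
w1=onz("wrist",(261,220),12,s);w2=onz("wrist",(382,220),12,s); print(np.linalg.norm(w1-w2))
E
```

```text
c-y? [478.2  92.1  12. ] [158.5  65.5  12. ]
c [611.   82.1  12. ] [158.9 -67.7  12. ]
jb l [494.1  67.1  38. ] [134.8  47.6  38. ]
jb r [590.3  59.8  38. ] [135.  -48.9  38. ]
back bottom [542.7  68.8  12. ] [140.3  -0.6  12. ]
jf l [487.9  14.2  38. ] [81.5 49.7 38. ]
jf r [588.5   6.5  38. ] [ 81.8 -51.2  38. ]
hole [505.7  57.3  38. ] [125.9  35.3  38. ]
hole [576.3  51.9  38. ] [126.1 -35.5  38. ]
133.19185448255135
```

```bash
echo '[[531.6,-69.5],1.492]'>jig.json
python3 nudge.py '[{"pos":[0,0,0.9],"aperture":0},{"pos":[0,0,0.9],"aperture":0},{"pos":[0,0,0.9],"aperture":0},{"pos":[0,0,0.9],"aperture":0},{"pos":[0,0,0.58],"aperture":0},{"aperture":0},{"pos":[-0.24,0,0],"aperture":0},{"pos":[-0.1,0,0],"aperture":0},{"pos":[-0.1,0,0],"aperture":0},{"pos":[-0.1,0,0],"aperture":0}]'; python3 h.py
```

```text
clock: 3.55
eef_pos: [543.8, 70.2, 24.1]
tool_rot: [3.138, -0.002, 1.491]
force: [0.6, 2.4, 1.2]
width: -0.1
gripper_force: 1.4
clk 3.5 jigTCP [140.2  -1.1  24.1] rot [ 3.138e+00 -2.000e-03  1.491e+00] F [ 2.4 -0.4  1.2] w -0
```

Scaled: -6 mm is -0.12, -4 mm is -0.08.

```bash
python3 nudge.py '[{"pos":[-0.12,0,0],"aperture":0},{"pos":[-0.12,0,0],"aperture":0},{"pos":[-0.12,0,0],"aperture":0},{"pos":[-0.12,0,0],"aperture":0},{"pos":[-0.12,0,0],"aperture":0},{"pos":[-0.08,0,0],"aperture":0},{"pos":[-0.06,0,0],"aperture":0}]'; python3 h.py
```

```text
clock: 4.25
eef_pos: [539.6, 32.8, 22.3]
tool_rot: [3.141, -0.0, 1.492]
force: [1.3, 3.5, 1.8]
width: -0.3
gripper_force: 1.8
clk 4.2 jigTCP [1.026e+02 1.000e-01 2.230e+01] rot [ 3.141 -0.     1.492] F [ 3.6 -1.   1.8] w -0
```

```bash
python3 nudge.py '[{"pos":[-0.04,0,0],"aperture":0},{"pos":[-0.04,0,0],"aperture":0},{"pos":[-0.02,0,0],"aperture":0},{"aperture":0}]'; python3 h.py
```

```text
clock: 4.65
eef_pos: [538.9, 27.7, 22.2]
tool_rot: [-3.141, 0.0, 1.492]
force: [2.0, 3.6, 0.3]
width: 0.1
gripper_force: 1.3
clk 4.7 jigTCP [97.5  0.4 22.2] rot [-3.141  0.     1.492] F [ 3.7 -1.7  0.3] w 0
```

```bash
python3 nudge.py '[{"pos":[-0.02,0,0],"aperture":0},{"pos":[-0.02,0,0],"aperture":0},{"aperture":0}]'; python3 h.py
```

```text
clock: 4.95
eef_pos: [538.7, 26.5, 22.2]
tool_rot: [-3.141, -0.001, 1.492]
force: [2.0, 5.4, 0.1]
width: -0.1
gripper_force: 2.3
clk 5.0 jigTCP [96.3  0.5 22.2] rot [-3.141e+00 -1.000e-03  1.492e+00] F [ 5.5 -1.6  0.1] w -0
```

Scaled: -1 mm is -0.02.

```bash
python3 nudge.py '[{"pos":[-0.02,0,0],"aperture":0},{"pos":[-0.02,0,0],"aperture":0},{"aperture":0}]'; python3 h.py
```

```text
clock: 5.25
eef_pos: [538.7, 26.5, 22.3]
tool_rot: [3.141, -0.003, 1.494]
force: [1.7, 8.3, -0.5]
width: -0.1
gripper_force: 4.1
clk 5.2 jigTCP [96.3  0.4 22.3] rot [ 3.141e+00 -3.000e-03  1.494e+00] F [ 8.4 -1.  -0.5] w -0
```

Scaled: -2 mm is -0.04.

```bash
python3 nudge.py '[{"pos":[-0.04,0,0],"aperture":0},{"pos":[-0.04,0,0],"aperture":0},{"aperture":0},{"aperture":0}]'; python3 h.py
```

```text
clock: 5.65
eef_pos: [538.7, 26.5, 22.3]
tool_rot: [3.14, -0.008, 1.496]
force: [1.4, 15.3, -1.0]
width: 0.2
gripper_force: 7.6
clk 5.7 jigTCP [96.3  0.4 22.3] rot [ 3.14  -0.008  1.496] F [15.3 -0.2 -1. ] w 0
```

```bash
python3 nudge.py '[{"pos":[0.16,0,0],"aperture":0},{"pos":[0.2,0,0],"aperture":0},{"pos":[0,0,-0.96],"aperture":0},{"pos":[0,0,-0.96],"aperture":0},{"pos":[0,0,-0.96],"aperture":0},{"pos":[0,0,-0.96],"aperture":0},{"pos":[0,0,-0.16],"aperture":0},{"aperture":0}]'
python3 - <<'E'
from h import *
s=st(); im=ctrl.get_image("wrist"); t=ctrl.get_image("top")
t=cv2.resize(t[232:328,270:445],None,fx=4.5,fy=4.5,interpolation=cv2.INTER_CUBIC); c=ctrl.get_image("scene")
c=cv2.resize(c[180:265,215:345],None,fx=6,fy=6,interpolation=cv2.INTER_CUBIC)
cv2.imwrite("pics/s2.png",c); cv2.imwrite("pics/t2.png",t); cv2.imwrite("pics/w2.png",im)
E
```

```text
clock: 6.45
eef_pos: [540.1, 37.0, 223.7]
tool_rot: [3.139, 0.001, 1.49]
force: [-0.5, -0.3, -0.8]
width: 0.1
gripper_force: 0.0
clk 6.5 jigTCP [ 1.068e+02 -1.000e-01  2.237e+02] rot [3.139e+00 1.000e-03 1.490e+00] F [-0.3  0.5 -0.8] w 0
```

View pics/s2.png

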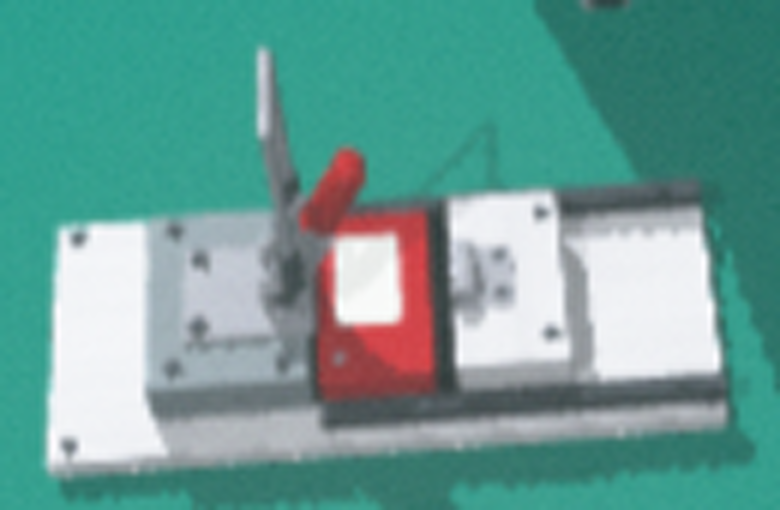

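The pack is now snug between the pad (x≈315) and the jaw (x≈445), and the loop still stands at (263,90). Next I move over to its -x side.

Scaled: -46 mm is -0.92, -44 mm is -0.88.

```bash
python3 nudge.py '[{"pos":[-0.92,0,0],"aperture":0},{"pos":[-0.92,0,0],"aperture":0},{"pos":[-0.92,0,0],"aperture":0},{"pos":[-0.88,0,0],"aperture":0},{"aperture":0},{"pos":[0,0,0.8],"aperture":0},{"pos":[0,0,0.8],"aperture":0},{"aperture":0},{"pos":[0.2,0,0],"aperture":0},{"pos":[0.2,0,0],"aperture":0},{"aperture":0}]'; python3 h.py
```

```text
clock: 7.7
eef_pos: [528.6, -120.7, 144.1]
tool_rot: [3.138, -0.001, 1.495]
force: [0.4, 0.0, 1.0]
width: -0.2
gripper_force: 0.0
clk 7.7 jigTCP [-51.2  -1.  144.1] rot [ 3.138e+00 -1.000e-03  1.495e+00] F [ 0.  -0.4  1. ] w -0
```

```bash
python3 nudge.py '[{"pos":[0.12,0,0],"aperture":0},{"pos":[0.12,0,0],"aperture":0},{"pos":[0.12,0,0],"aperture":0},{"pos":[0.12,0,0],"aperture":0},{"aperture":0}]'; python3 h.py
python3 - <<'E'
from h import *
c=ctrl.get_image("scene")
cv2.imwrite("pics/s3.png",cv2.resize(c[170:265,215:345],None,fx=6,fy=6,interpolation=cv2.INTER_CUBIC))
E
```

```text
clock: 8.2
eef_pos: [529.0, -98.3, 142.5]
tool_rot: [3.141, -0.001, 1.493]
force: [0.4, 0.4, -0.0]
width: -0.2
gripper_force: 0.0
clk 8.2 jigTCP [-28.9   0.3 142.5] rot [ 3.141e+00 -1.000e-03  1.493e+00] F [ 0.5 -0.4 -0. ] w -0
```

View pics/s3.png

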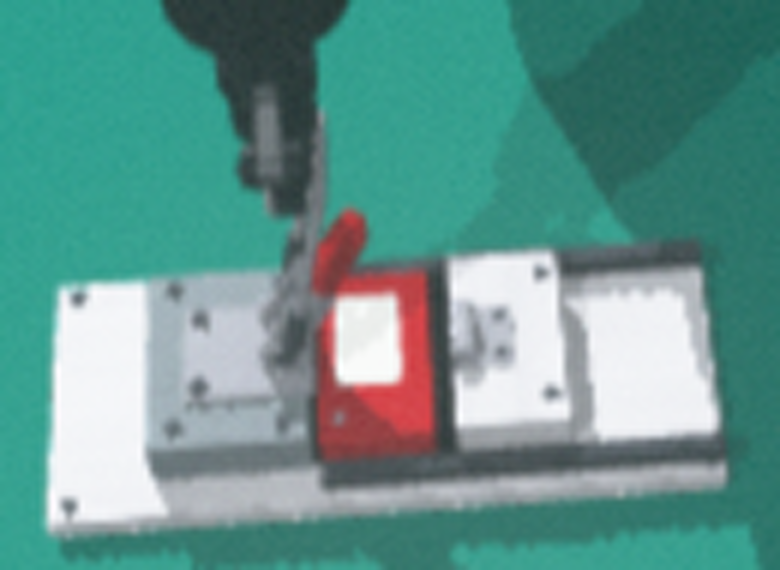

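The fingers are behind the bar, which is now tilting to +x (its top at about (320,115)). The handle hasn't moved. I keep pushing.

```bash
python3 nudge.py '[{"pos":[0.16,0,0],"aperture":0},{"pos":[0.16,0,0],"aperture":0},{"pos":[0.16,0,0],"aperture":0},{"pos":[0.16,0,0],"aperture":0},{"pos":[0.12,0,0],"aperture":0},{"pos":[0.08,0,0],"aperture":0},{"pos":[0.08,0,0],"aperture":0},{"pos":[0.08,0,0],"aperture":0},{"aperture":0}]'; python3 h.py
python3 - <<'E'
from h import *
c=ctrl.get_image("scene")
cv2.imwrite("pics/s4.png",cv2.resize(c[170:265,215:345],None,fx=6,fy=6,interpolation=cv2.INTER_CUBIC))
E
```

```text
clock: 9.15
eef_pos: [532.9, -49.1, 142.4]
tool_rot: [3.141, -0.0, 1.493]
force: [-0.4, 0.6, 0.5]
width: 0.2
gripper_force: 0.0
clk 9.2 jigTCP [ 20.4   0.3 142.4] rot [ 3.141 -0.     1.493] F [0.6 0.4 0.5] w 0
```

View pics/s4.png

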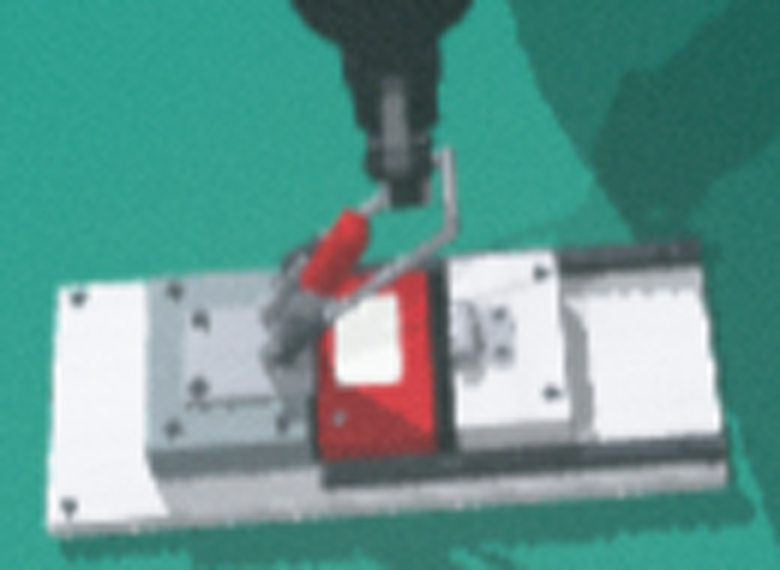

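The loop has tipped well towards +x (bar at about (450,185)) ahead of the fingers. I push a little further and let it fall.

```bash
python3 nudge.py '[{"pos":[0.12,0,0],"aperture":0},{"pos":[0.12,0,0],"aperture":0},{"pos":[0.12,0,0],"aperture":0},{"aperture":0},{"aperture":0},{"aperture":0},{"aperture":0}]'; python3 h.py
python3 - <<'E'
from h import *
c=ctrl.get_image("scene")
a=cv2.resize(c[170:265,215:345],None,fx=6,fy=6,interpolation=cv2.INTER_CUBIC)
cv2.imwrite("pics/s5.png",a)
E
```

```text
clock: 9.9
eef_pos: [534.2, -32.2, 142.3]
tool_rot: [-3.142, 0.0, 1.491]
force: [-0.2, -0.7, -0.1]
width: -0.0
gripper_force: 0.0
clk 9.9 jigTCP [ 37.4   0.3 142.3] rot [-3.142  0.     1.491] F [-0.7  0.1 -0.1] w -0
```

View pics/s5.png

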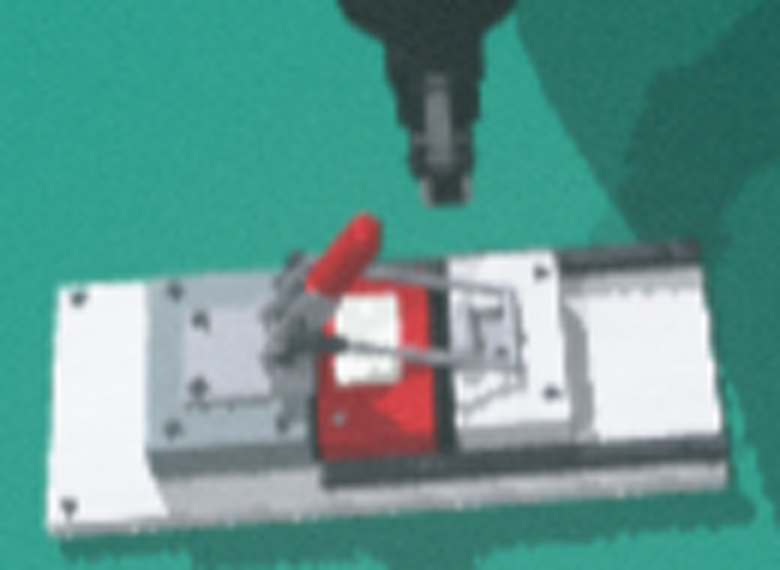

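The loop lies on the jaw with its bar at about (517,340), beyond the hook (~(485,335)). The handle tip is at (368,220). Next I lower the fingers on the handle's +x side and push it over.

```bash
python3 nudge.py '[{"pos":[0,0,0.4],"aperture":0},{"pos":[0,0,0.36],"aperture":0},{"pos":[-0.12,0,0],"aperture":0},{"pos":[-0.12,0,0],"aperture":0},{"pos":[-0.12,0,0],"aperture":0},{"pos":[-0.12,0,0],"aperture":0},{"pos":[-0.12,0,-0.04],"aperture":0},{"pos":[-0.12,0,-0.04],"aperture":0},{"pos":[-0.12,0,-0.04],"aperture":0},{"pos":[-0.12,0,-0.04],"aperture":0},{"pos":[-0.12,0,-0.04],"aperture":0},{"pos":[-0.12,0,-0.04],"aperture":0}]'; python3 h.py
```

```text
clock: 11.15
eef_pos: [529.1, -92.4, 116.3]
tool_rot: [-3.141, 0.0, 1.491]
force: [0.6, 1.1, -1.3]
width: 0.0
gripper_force: 0.5
clk 11.2 jigTCP [-23.1   0.7 116.3] rot [-3.141  0.     1.491] F [ 1.2 -0.5 -1.3] w 0
```

Scaled: -6 mm is -0.12, -5 mm is -0.1.

```bash
python3 nudge.py '[{"pos":[-0.12,0,0],"aperture":0},{"pos":[-0.12,0,0],"aperture":0},{"pos":[-0.12,0,0],"aperture":0},{"pos":[-0.1,0,0.02],"aperture":0},{"aperture":0}]'; python3 h.py
python3 - <<'E'
from h import *
c=ctrl.get_image("scene")
a=cv2.resize(c[170:265,215:345],None,fx=6,fy=6,interpolation=cv2.INTER_CUBIC)
cv2.imwrite("pics/s6.png",a)
E
```

```text
clock: 11.65
eef_pos: [527.4, -115.9, 115.1]
tool_rot: [-3.141, 0.001, 1.49]
force: [-0.1, -0.3, 0.0]
width: -0.1
gripper_force: 0.0
clk 11.7 jigTCP [-46.6   0.5 115.1] rot [-3.141e+00  1.000e-03  1.490e+00] F [-0.3  0.   0. ] w -0
```

```bash
python3 nudge.py '[{"pos":[-0.12,0,0.04],"aperture":0},{"pos":[-0.12,0,0.06],"aperture":0},{"pos":[-0.12,0,0.06],"aperture":0},{"aperture":0}]'; python3 h.py
```

```text
clock: 12.1
eef_pos: [526.1, -133.6, 106.8]
tool_rot: [-3.141, 0.0, 1.49]
force: [0.2, 0.6, 0.4]
width: 0.2
gripper_force: 0.1
clk 12.1 jigTCP [-64.4   0.4 106.8] rot [-3.141  0.     1.49 ] F [ 0.6 -0.1  0.4] w 0
```

```bash
python3 nudge.py '[{"pos":[-0.1,0,0.06],"aperture":0},{"pos":[-0.1,0,0.08],"aperture":0},{"aperture":0}]'; python3 h.py
```

```text
clock: 12.4
eef_pos: [525.3, -143.2, 99.7]
tool_rot: [-3.141, 0.0, 1.491]
force: [-0.1, 1.8, 0.9]
width: 0.0
gripper_force: 0.3
clk 12.4 jigTCP [-73.9   0.5  99.7] rot [-3.141  0.     1.491] F [1.8 0.3 0.9] w 0
```

```bash
python3 nudge.py '[{"pos":[-0.08,0,0.1],"aperture":0},{"pos":[-0.08,0,0.1],"aperture":0},{"pos":[-0.06,0,0.1],"aperture":0},{"aperture":0}]'; python3 h.py
```

```text
clock: 12.8
eef_pos: [523.9, -154.4, 84.3]
tool_rot: [-3.14, 0.0, 1.491]
force: [-0.4, 0.4, 1.0]
width: -0.0
gripper_force: 0.0
clk 12.8 jigTCP [-85.2   1.   84.3] rot [-3.14   0.     1.491] F [0.4 0.4 1. ] w -0
```

Scaled: 5 mm is 0.1, -3 mm is -0.06.

```bash
python3 nudge.py '[{"pos":[-0.06,0,0.1],"aperture":0},{"pos":[-0.04,0,0.1],"aperture":0},{"pos":[-0.04,0,0.1],"aperture":0},{"aperture":0}]'; python3 h.py
```

```text
clock: 13.2
eef_pos: [523.3, -160.7, 69.4]
tool_rot: [-3.14, 0.0, 1.491]
force: [-0.5, -0.3, -0.2]
width: -0.1
gripper_force: 0.0
clk 13.2 jigTCP [-91.6   1.1  69.4] rot [-3.14   0.     1.491] F [-0.4  0.4 -0.2] w -0
```

```bash
python3 nudge.py '[{"pos":[-0.04,0,0.1],"aperture":0},{"pos":[-0.02,0,0.1],"aperture":0},{"aperture":0}]'; python3 h.py
```

```text
clock: 13.5
eef_pos: [524.1, -163.4, 61.0]
tool_rot: [3.141, 0.0, 1.492]
force: [-1.6, 0.0, 8.2]
width: -0.1
gripper_force: 3.6
clk 13.5 jigTCP [-94.2   0.1  61. ] rot [3.141 0.    1.492] F [-0.1  1.6  8.2] w -0
```

```bash
python3 nudge.py '[{"pos":[0,0,-0.8],"aperture":0},{"pos":[0,0,-0.9],"aperture":0},{"pos":[0,0,-0.9],"aperture":0},{"pos":[-0.9,0,-0.6],"aperture":0},{"pos":[-0.9,0,0],"aperture":0},{"pos":[-0.9,0,0],"aperture":0},{"pos":[-0.9,0,0],"aperture":0},{"aperture":0},{"aperture":0}]'; python3 h.py
python3 - <<'E'
from h import *
c=ctrl.get_image("scene"); t=ctrl.get_image("top")
z=lambda a,w,h:cv2.resize(a,(w,h),interpolation=cv2.INTER_CUBIC)
a=z(c[195:265,215:345],560,302); b=z(t[232:328,270:445],540,296); sm=cv2.resize(c,(240,180)); tm=cv2.resize(t,(240,180))
o=np.zeros((598,800,3),np.uint8); o[:302,:560]=a; o[302:,:540]=b; o[:180,560:]=sm; o[302:482,560:]=tm
cv2.imwrite("pics/end.png",o)
E
```

```text
clock: 14.4
eef_pos: [509.1, -340.5, 217.4]
tool_rot: [-3.141, -0.001, 1.489]
force: [0.3, 1.1, -0.4]
width: 0.1
gripper_force: 0.0
clk 14.4 jigTCP [-272.     1.1  217.4] rot [-3.141e+00 -1.000e-03  1.489e+00] F [ 1.1 -0.2 -0.4] w 0
```

View pics/end.png

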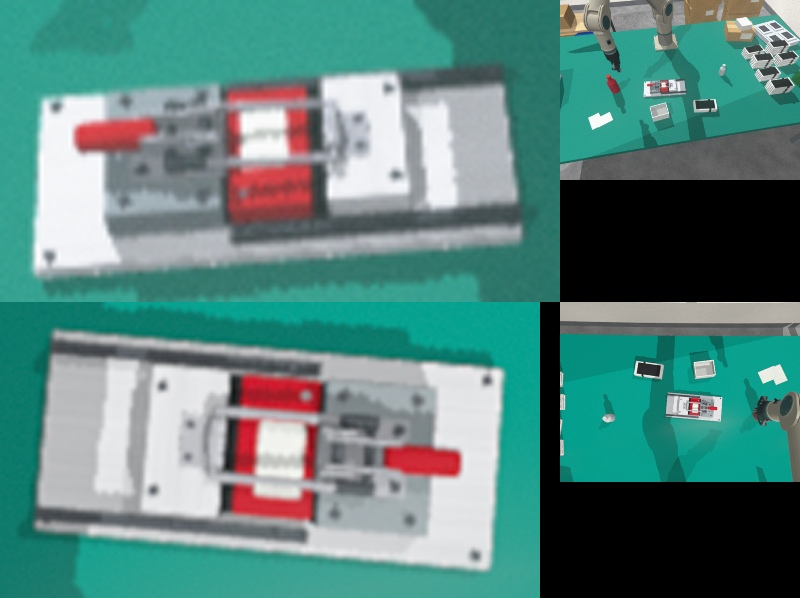

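The final picture shows the handle flat to -x, the loop legs straight and the bar at the hook (scene panel (335,130), top panel (210,445)), with the bystanders in place. One numeric check of the bar's position before handing in.

```bash
python3 - <<'E'
from h import *
tt=lambda u,v:(270+u*175/540,232+(v-302)*96/296); ss=lambda u,v:(215+u*130/560,195+v*70/302)
for nm,uv,z in(("bar",(209,445),43),("holes",(188,441),42),("jaw front",(226,445),38),("tip",(460,462),54)):print(nm,J(onz("top",tt(*uv),z)).round(1))
for nm,uv,z in(("bar",(341,130),43),("jaw front",(322,150),38),("tip",(76,136),54)):print(nm,J(onz("scene",ss(*uv),z)).round(1))
m,e=meet(ray("top",tt(460,462)),ray("scene",ss(76,136)));print(J(m).round(1),e)
E
```

```text
bar [39.5  3.5 43. ]
holes [53.7  2.  42. ]
jaw front [28.   2.4 38. ]
tip [-125.9    0.5   54. ]
bar [45.  -1.7 43. ]
jaw front [ 32.  -12.8  38. ]
tip [-122.4    0.3   54. ]
[-124.1    0.5   54.1] [np.float64(1.7100920522315353), np.float64(1.710092052231571)]
```

```bash
python3 -c "
from cell import ctrl
print(ctrl.finish_job())"
```

```text
the job is handed in; nothing more can be done
None
```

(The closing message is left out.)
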